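Put away the spindle sander's drums and insert plate

ROBOT

A 7-joint arm with a two-finger parallel gripper is mounted at the origin on the work surface. World frame = base frame: x ahead of the robot, y to its left, z up, the work surface at z = 0. Lengths are in m, angles in degrees, forces in N, time in s.
With the tool pointing down it reaches from about 0.425 to 0.95 m from the base axis. Payload 4.7 kg.
Tool frame: the origin (TCP) lies midway between the tips of the shut fingers; the grasp point (between the pads) lies robot.pinch_z behind it (robot.pinch_z is the distance from the TCP to the grasp point, in m); z points along the fingers, x is the direction in which the jaws open and shut, and the axes are right-handed (so a half turn about z gives the same grasp; the last joint's range is limited). The gripper opens to 87 mm and grips with 3 to 60 N. Pads are 19 mm wide; open, the fingers measure 117 mm over their backs; the gripper's body (75 mm by 190 mm) begins 51 mm behind the grasp point.
Start: joints at [63.661, 26.849, -2.785, 87.806, 1.381, 65.374, -4.715], TCP at [0.282, -0.613, 0.223] pointing down, gripper open.
Joint ranges: [-148.3, 148.3], [-19.14, 114.17], [-79.39, 73.82], [5.75, 140.21], [-59.74, 239.74], [12.07, 113.84], [-152.46, 152.46]. Speed limits (degrees/s): [147.25, 147.25, 180, 180, 180, 180, 180].

INTERFACE

Orientations are given as a 3x3 rotation matrix whose columns are the frame's x, y, z axes.
In Python, from rig import robot, grab_frame, camera_model, ticket, masks_of, tip_of gives the robot as it stands. The module is installed in compiled form; this text tells all that it offers.
- The arm moves only by the shell command python3 -m pendant 'ROWS' [OPENING]. ROWS is JSON, a list of rows, each a list of 2 entries, a list of its own where there are three numbers: the shift along the tool's x, y, z in m, then the turn about the tool's z in rad. In form: [[[x, y, z], spin], ...]. A call has 1 to 12 rows; each row is the pose to reach, as a shift and turn from the pose measured when the call began, along the tool's axes at that moment; what a row does not reach only later rows make up. A row lasts 1/10 s, in which the tool goes at most 50 mm and 8.59 degrees, less where a joint would pass 70% of its speed; a pose out of reach is approached as far as the arm can. A call with a gripper value outside its range is refused whole. OPENING is the closure, from -1 (fully open) to 1 (shut), set as the call begins (- or left out, the last holds). The fingers move at their own pace and stop on an object; the grip force is fixed at half the most. Time passes only in rows, so rows that repeat a pose let the fingers close. It gives the time, the measured TCP pose, the force and the opening at its end, in the units of the state.
- robot.get_state(): the state, without advancing time (a new reading comes with each control period).
- grab_frame(name): name is "scene" or "top" or "wrist"; returns the picture (400x640x3 uint8, blue, green, red); there is no depth.
- camera_model(name): a dict with "K" (3x3 intrinsics, pixels), "k1" (the pictures are not rectified: a ray, as slopes to the right and down, at radius r is drawn at 1 + k1 r^2 times it, then the intrinsics apply), "R" (3x3) and "t" (3): a world point X has camera coordinates R X + t. Camera axes: x right, y down, z forward; pixel columns grow to the right and rows downward; lengths in m; the calibration is good to about 2 mm. A picture is of the moment at which its call begins: read the wrist's pose just before it. camera_model takes no time and is no camera call; for the wrist camera it gives the pose at the moment of the call.
- ticket.finish_job(): hands the job in, once; it reports no verdict.
Trained networks look in the newest picture that a camera, given by its name, has taken for a name from the list of things; names that differ only in an ending like _2 or _b are one class to them, and where a whole thing is asked for, a point or a joint stands for the part that bears it (a point fixed in the world has none). Each returns a list of dicts, best first, with "confidence" (0 to 1); they miss things now and then, are a little off and sometimes report something else, mostly with a low value. They report only what shows in the picture. A call takes as long as a camera call. They do not tell look-alikes from the thing itself.
- masks_of(camera, label): "mask" (400x640 bool, what is visible of it) and "extent" ([left, top, right, bottom] in pixels, round what is visible of it).
- tip_of(camera, label): "point" ([column, row] in pixels: a listed point, or the origin of a listed thing).
The state is a dict: "clock": time; "joint_pos": joint angles; "qvel": joint speeds; "joint_efforts": joint torques, N m; "ee_pos": TCP position; "eef_rot": TCP orientation; "force": force on the tool from outside, world axes, zero at the start; "ft_torque": the same for the moment, N m; "opening": opening from 0.0 (shut) to 1.0 (fully open).
Only numpy, scipy, OpenCV 4.12 (cv2) and the standard library are available. Lean on these libraries where they do the work, as an engineer would, in place of code of your own. Each camera call takes 0.05 s, during which the arm holds its last target. There are 200 camera calls.

TASK

Put the spindle sander's accessories away: stand each of the three sanding drums upright in the storage block whose pocket is made for its size (small in small, medium in medium, large in large), and move the loose insert plate from its little stand into the one empty slot of the rack, all the way down between the other plates. Leave the turned white furniture foot and the glue bottle standing where they are.

Things in the scene. Friction and masses are not known exactly. Their poses are not given: they have to be found in the camera images.
- drum_small_center (a point): The small sanding drum: a loose upright cylinder, 26 mm in diameter and 80 mm tall, brown abrasive side, black rubber top with a small steel-rimmed hole. The point is its centre, 40 mm above its underside; z is its axis, up. It starts standing on the bench.
- drum_medium_center (a point): The medium sanding drum: a loose upright cylinder, 40 mm in diameter and 80 mm tall, brown abrasive side, black rubber top with a small steel-rimmed hole. The point is its centre, 40 mm above its underside; z is its axis, up. It starts standing on the bench.
- drum_large_center (a point): The large sanding drum: a loose upright cylinder, 54 mm in diameter and 80 mm tall, brown abrasive side, black rubber top with a small steel-rimmed hole. The point is its centre, 40 mm above its underside; z is its axis, up. It starts standing on the bench.
- block_small: The small storage block: a square plywood block 62 x 62 x 24 mm, fixed to the bench, with one round pocket 44 mm in diameter in the middle of its top, 16 mm deep (pocket floor 8 mm above the bench), for the small drum. Origin: centre of its underside; z up.
- block_medium: The medium storage block: a square plywood block 75 x 75 x 24 mm, fixed to the bench, with one round pocket 58 mm in diameter in the middle of its top, 16 mm deep (pocket floor 8 mm above the bench), for the medium drum. Origin: centre of its underside; z up.
- block_large: The large storage block: a square plywood block 88 x 88 x 24 mm, fixed to the bench, with one round pocket 72 mm in diameter in the middle of its top, 16 mm deep (pocket floor 8 mm above the bench), for the large drum. Origin: centre of its underside; z up.
- plate_center (a point): The loose insert plate: aluminium, on edge, 8 mm thick (x), 60 mm wide (y, level), 80 mm tall (z), with a dark round bore. Point: its centre, 40 mm above its lower edge. It starts upright in the slot of a small dark wooden stand (37 x 92 mm, 31 mm high, slot floor 8 mm above the bench) fixed to the bench; lift it straight up.
- rack_slot (a point): Empty slot of the fixed wooden rack (109 x 92 mm, ridges to 31 mm). Point: middle of the slot floor, 8 mm above the bench; slot along y (76 mm long), z up. 11 mm wide, from 24 mm above the bench widening to a 24 mm mouth. Slots are 24 mm apart along x; those at x = -24, +24 and +48 mm hold fixed plates, also 8 x 60 mm, tops 70 mm above the bench.
- foot_center (a point): A turned wooden furniture foot (painted white, waisted, largest diameter 48 mm, 68 mm tall), loose, standing on the bench; not to be moved. The point is its centre, half-way up.
- glue_center (a point): A small white glue bottle (48 mm diameter, 100 mm tall), loose, standing on the bench; not to be moved. The point is its centre, half-way up.
Mind the look-alikes: they are no part of the job. What is shaped like the part that bears drum_medium_center but blue or yellow is not meant.

How it is judged (in metres and radians):
At the end, for the whole second after the job is handed in: Each drum upright (0.1 rad) on the floor of its own size's pocket, within 12 mm of centre; the plate on the floor of the empty slot (within 10 mm across, 12 mm along, 0.2 rad in yaw, tilt under 0.25 rad); all at rest; foot and glue bottle upright (0.2 rad), within 25 mm of where they began (horizontal distance between drum_small_center and block_small below 0.012 m and z of drum_small_center in the frame of block_small between 0.044 and 0.052 m and angle between each of drum_small_center, drum_medium_center, drum_large_center's own z axis and vertical below 0.1 rad and linear speed of each of drum_small, drum_medium, drum_large, plate below 0.02 m/s and angular speed of each of drum_small, drum_medium, drum_large, plate below 0.2 rad/s and horizontal distance between drum_medium_center and block_medium below 0.012 m and z of drum_medium_center in the frame of block_medium between 0.044 and 0.052 m and horizontal distance between drum_large_center and block_large below 0.012 m and z of drum_large_center in the frame of block_large between 0.044 and 0.052 m and x of plate_center in the frame of rack_slot between -0.01 and 0.01 m and y of plate_center in the frame of rack_slot between -0.012 and 0.012 m and z of plate_center in the frame of rack_slot between 0.035 and 0.044 m and angle between plate_center's own z axis and vertical below 0.25 rad and angle between the y axis of plate_center and the y axis of rack_slot, either way round below 0.2 rad and distance of each of foot_center, glue_center from where it was at the start of the episode below 0.025 m and angle between each of foot_center, glue_center's own z axis and vertical below 0.2 rad); the robot touches nothing.
It also fails if it takes over 120 s, if anything falls off the work surface, if the arm or the gripper's body presses on something with over 40 N, if the wrist force passes 120 N, or if a joint passes its speed limit or range.

## Working session

There is one attempt and no reset: what is moved stays moved. The work goes in short steps, Python scripts to look and compute and a shell command to move; the robot and the scene stay as the last step left them, time stands still between calls to the robot, and variables do not carry over. Pictures are saved under pics/ and viewed, about 12 in all and at most 16, crops included, and the job is handed in when it is done.

```bash
mkdir -p pics; ls
python3 - <<'E'
from rig import *
import cv2
s=robot.get_state();print(s['clock'],s['ee_pos'],s['eef_rot'],s['opening'],robot.pinch_z)
for n in ("scene","top"):
    cv2.imwrite(f"pics/{n}0.png",grab_frame(n)); m=camera_model(n);print(n,m)
print(robot.get_state()['clock'])
E
```

```text
pics
0.0 [ 0.28161084 -0.61278723  0.22147997] [[ 4.17574857e-01 -9.08642091e-01 -8.88258855e-04]
 [-9.08640368e-01 -4.17575796e-01  1.77083511e-03]
 [-1.97997071e-03  6.76516353e-05 -9.99998038e-01]] 0.9975006755687372 0.0187
scene {'K': array([[376.79944949,   0.        , 322.86993779],
       [  0.        , 376.79944949, 197.00360593],
       [  0.        ,   0.        ,   1.        ]]), 'k1': -0.019698457163080944, 'R': array([[ 0.52474887,  0.85123548, -0.00606476],
       [ 0.61959864, -0.38682108, -0.68298388],
       [-0.58372609,  0.3546373 , -0.73040827]]), 't': array([-0.31002978, -0.2816829 ,  1.29101198])}
top {'K': array([[513.65754346,   0.        , 323.77629464],
       [  0.        , 513.65754346, 198.93984234],
       [  0.        ,   0.        ,   1.        ]]), 'k1': 0.02420651040033555, 'R': array([[ 0.01017083, -0.99937536,  0.03384454],
       [-0.98373509, -0.0160704 , -0.17890502],
       [ 0.17933717, -0.03147445, -0.98328406]]), 't': array([-0.00612819,  0.53125187,  1.06848325])}
0.1
```

View pics/top0.png

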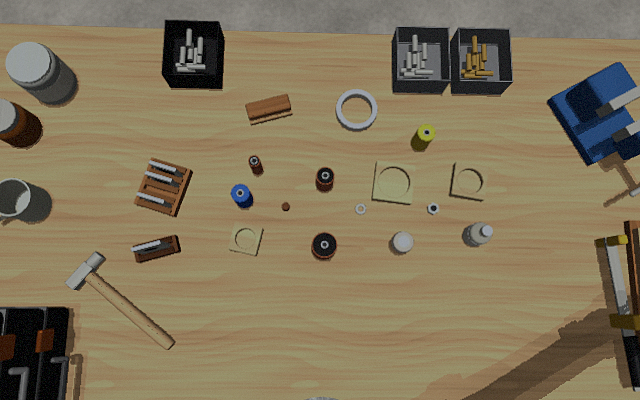

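View pics/scene0.png

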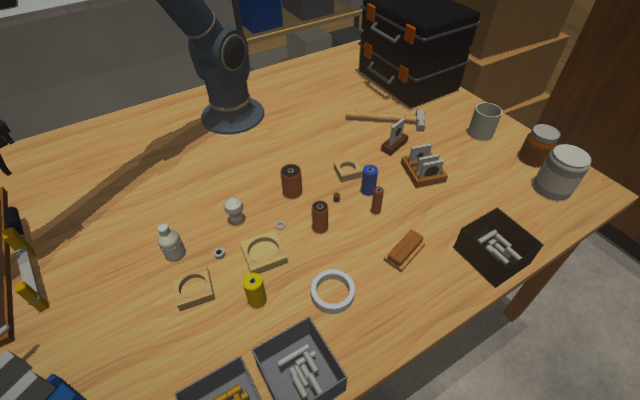

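The top view has the small drum at (255,165), the medium at (325,178) and the large at (323,245). The small, large and medium blocks are at (246,239), (393,183) and (467,181). The rack is at (163,186) with the plate stand at (157,247), the foot at (402,242) and the glue at (479,234). The scene view agrees, and the blue and yellow drums are decoys.

```bash
cat > h.py <<'E'
import numpy as np, cv2
from rig import *
from scipy.optimize import least_squares
def proj(m,X):
    c=np.atleast_2d(X)@m['R'].T+m['t']; s=c[:,:2]/c[:,2:]
    s=s*(1+m['k1']*(s**2).sum(1,keepdims=True)); return s@m['K'][:2,:2].T+m['K'][:2,2]
def on_plane(m,px,z):
    "world point at height z seen at px"
    d=cv2.undistortPoints(np.array([[px]],float),m['K'],np.array([m['k1'],0,0,0.]))[0,0]
    r=m['R'].T@np.r_[d,1]; o=-m['R'].T@m['t']; return o+r*(z-o[2])/r[2]
E
python3 - <<'E'
from h import *
Z=dict(drum_small_center=.04,drum_medium_center=.04,drum_large_center=.04,block_small=0,block_medium=0,block_large=0,plate_center=.048,rack_slot=.008,foot_center=.034,glue_center=.05)
for n in ("top","scene"):
    m=camera_model(n); grab_frame(n)
    for k,z in Z.items():
        print(n,k,[(np.round(d['point']).astype(int).tolist(),round(d['confidence'],2),np.round(on_plane(m,d['point'],z)[:2],4).tolist()) for d in tip_of(n,k)[:3]])
E
```

```text
top drum_small_center [([254, 166], 0.54, [0.604, 0.1548])]
top drum_medium_center [([422, 138], 0.96, [0.675, -0.2195]), ([242, 196], 0.88, [0.5359, 0.1789]), ([323, 180], 0.8, [0.5763, 0.0026])]
top drum_large_center [([325, 248], 0.87, [0.4244, -0.004])]
top block_small [([249, 236], 0.77, [0.4537, 0.1658])]
top block_medium [([466, 182], 0.73, [0.5838, -0.3263])]
top block_large [([394, 180], 0.68, [0.5878, -0.1609]), ([479, 229], 0.29, [0.476, -0.3537])]
top plate_center [([401, 240], 0.68, [0.4431, -0.166]), ([150, 246], 0.64, [0.4245, 0.3659])]
top rack_slot [([163, 192], 0.84, [0.5478, 0.3589])]
top foot_center [([402, 241], 0.71, [0.4426, -0.1719])]
top glue_center [([479, 235], 0.95, [0.4579, -0.3346]), ([324, 249], 0.56, [0.4233, -0.0008]), ([148, 246], 0.4, [0.4236, 0.3696])]
scene drum_small_center [([375, 201], 0.54, [0.6082, 0.1464]), ([292, 182], 0.47, [0.4353, 0.0001])]
scene drum_medium_center [([367, 179], 0.96, [0.5312, 0.1773]), ([321, 215], 0.81, [0.5747, 0.0051]), ([256, 290], 0.72, [0.6778, -0.2174])]
scene drum_large_center [([292, 183], 0.77, [0.4383, -0.0015])]
scene block_small [([347, 173], 0.92, [0.4479, 0.1687])]
scene block_medium [([195, 292], 0.86, [0.5878, -0.3305])]
scene block_large [([263, 254], 0.84, [0.5738, -0.1588])]
scene plate_center [([397, 133], 0.79, [0.4251, 0.3658])]
scene rack_slot [([422, 170], 0.66, [0.5595, 0.3543])]
scene foot_center [([232, 207], 0.61, [0.4257, -0.1696])]
scene glue_center [([167, 238], 0.68, [0.4535, -0.3386]), ([346, 170], 0.41, [0.4807, 0.1404])]
```

Run:
```python
from h import *
f=grab_frame("top")
def crop(f,x0,y0,w,h,s,name):
    c=cv2.resize(f[y0:y0+h,x0:x0+w],None,fx=s,fy=s,interpolation=cv2.INTER_CUBIC)
    c=cv2.convertScaleAbs(c,alpha=1.5)
    for x in range(x0-x0%-10,x0+w,10): cv2.line(c,((x-x0)*s,0),((x-x0)*s,4 if x%50 else 12),(255,255,0),1)
    for x in range(x0-x0%-10,x0+w,20): cv2.putText(c,str(x),((x-x0)*s-8,22),0,.35,(255,255,255))
    for y in range(y0-y0%-10,y0+h,10): cv2.line(c,(0,(y-y0)*s),(6,(y-y0)*s),(255,255,0),1); cv2.putText(c,str(y),(8,(y-y0)*s+4),0,.35,(255,255,255))
    cv2.imwrite(name,c)
crop(f,130,140,200,130,4,"pics/tl.png"); crop(f,300,140,200,130,4,"pics/tr.png")
```

```text
(no output)
```

View pics/tl.png

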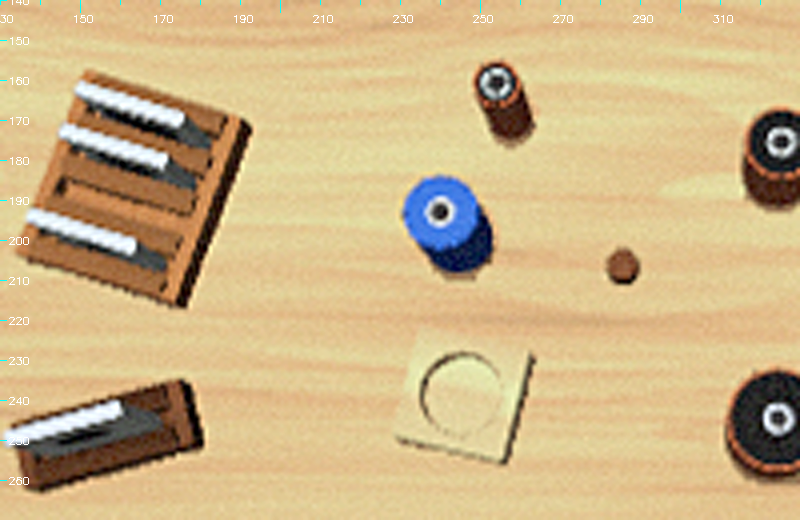

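View pics/tr.png

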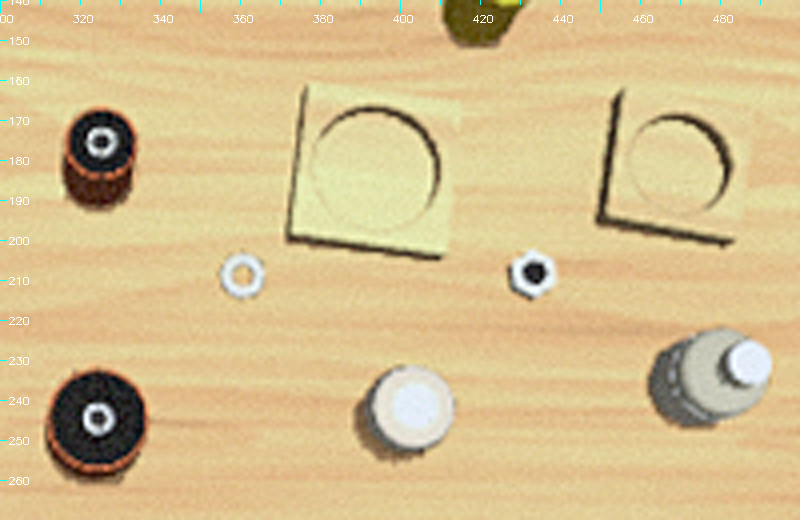

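The hub and rim pixels read from the crops go through the calibration.

```bash
cat >> h.py <<'E'
def plan(xy,z,yaw=None,pinch=False):
    "tool-axis shift/spin to put TCP at xy,z with jaw axis heading yaw (deg, mod 180)"
    s=robot.get_state(); R=s['eef_rot']; p=s['ee_pos']; d=np.r_[xy,z]-p
    h=np.degrees(np.arctan2(R[1,0],R[0,0])); dy=0 if yaw is None else (yaw-h+90)%180-90
    b=np.degrees(np.arctan2(xy[1],xy[0]))
    print('t',round(s['clock'],2),'tcp',np.round(p,4),'yaw',round(h,1),'q7',round(s['joint_pos'][6],1),'F',np.round(s['force'],1),'open',round(s['opening'],3))
    print(' -> shift',np.round(R.T@d,4),'spin',round(-np.radians(dy),3),'(alt',round(-np.radians(dy-np.sign(dy)*180),3),') yaw-bearing after',round(h+dy-b,1))
E
python3 - <<'E'
from h import *
m=camera_model("top")
P=dict(small=((254.25,160.5),.08),medium=((325,175.25),.08),large=((324.5,244.25),.08),bs=((245.5,238.75),.024),bl=((394.1,182.1),.024),bm=((470.1,180.75),.024),slot=((154.6,187),.07),plate=((145.9,245.7),.088),foot=((403.,242),.068),glue_cap=((486.5,230.3),.1))
for k,(p,z) in P.items(): print(k,np.round(on_plane(m,p,z),4))
def yaw(a,b,z,s=4,o=(130,140)):
    A,B=[on_plane(m,(q[0]/s+o[0],q[1]/s+o[1]),z) for q in (a,b)];d=A-B;return np.degrees(np.arctan2(d[1],d[0])),np.linalg.norm(d)
print(yaw((78,90),(185,120),.07),yaw((62,130),(168,162),.07),yaw((30,213),(135,247),.07),yaw((5,437),(122,408),.088))
a,b=[on_plane(m,(q[0]/4+130,q[1]/4+140),.07) for q in ((115,146),(82,230))];print(a,b,a-b)
plan((.6,.155),.2,0)
E
```

```text
small [0.6062 0.1508 0.08  ]
medium [ 5.767e-01 -2.000e-04  8.000e-02]
large [ 0.4298 -0.0006  0.08  ]
bs [0.4448 0.1698 0.024 ]
bl [ 0.5767 -0.1574  0.024 ]
bm [ 0.5827 -0.3293  0.024 ]
slot [0.547  0.3589 0.07  ]
plate [0.4216 0.3625 0.088 ]
foot [ 0.438  -0.1668  0.068 ]
glue_cap [ 0.4615 -0.3343  0.1   ]
(np.float64(75.01323162125338), np.float64(0.05909986929776718)) (np.float64(73.8697307254785), np.float64(0.05872445523158348)) (np.float64(72.73992824311175), np.float64(0.05813298490774849)) (np.float64(105.02022967385167), np.float64(0.05936030870406798))
[0.56987559 0.35181417 0.07      ] [0.52440346 0.36586723 0.07      ] [ 0.04547213 -0.01405307  0.        ]
t 1.25 tcp [ 0.2819 -0.6133  0.2226] yaw -65.3 q7 -4.7 F [ 0.3  0.2 -0.1] open 1.005
 -> shift [-0.5653 -0.6099  0.0226] spin -1.14 (alt 2.002 ) yaw-bearing after -14.5
```

Run:
```python
from h import *
plan((.5767,-.0002),.2,0)
```

```text
t 1.25 tcp [ 0.2819 -0.6133  0.2226] yaw -65.3 q7 -4.7 F [ 0.3  0.2 -0.1] open 1.005
 -> shift [-0.434  -0.5239  0.0226] spin -1.14 (alt 2.002 ) yaw-bearing after 0.0
```

```bash
T='[[-0.434,-0.524,0.023],-1.14]'; python3 -m pendant '[[[-0.434,-0.524,0.023],-1.14],[[-0.434,-0.524,0.023],-1.14],[[-0.434,-0.524,0.023],-1.14],[[-0.434,-0.524,0.023],-1.14],[[-0.434,-0.524,0.023],-1.14],[[-0.434,-0.524,0.023],-1.14],[[-0.434,-0.524,0.023],-1.14],[[-0.434,-0.524,0.023],-1.14],[[-0.434,-0.524,0.023],-1.14],[[-0.434,-0.524,0.023],-1.14],[[-0.434,-0.524,0.023],-1.14],[[-0.434,-0.524,0.023],-1.14]]' -1; python3 -c "
from h import *
plan((.5767,-.0002),.2,0)"
```

```text
clock: 2.45
ee_pos: [0.5425, -0.0713, 0.2026]
eef_rot: [[1.0, -0.0, 0.001], [-0.0, -1.0, -0.001], [0.001, 0.001, -1.0]]
force: [0.3, -1.3, 0.0]
opening: 1.001
t 2.45 tcp [ 0.5425 -0.0713  0.2026] yaw -0.0 q7 -7.0 F [ 0.3 -1.3  0. ] open 1.001
 -> shift [ 0.0342 -0.0711  0.0026] spin -0.0 (alt 3.141 ) yaw-bearing after 0.0
```

```bash
python3 -m pendant '[[[0.0342,-0.071,0.003],0],[[0.0342,-0.071,0.003],0],[[0.0342,-0.071,0.003],0],[[0.0342,-0.071,0.003],0]]'
python3 - <<'E'
from h import *
plan((.5767,-.0002),.2,0)
m=camera_model("wrist");f=grab_frame("wrist");cv2.imwrite("pics/w1.png",f)
print(np.round(proj(m,[[.5767,-.0002,.08],[.4298,-.0006,.08],[.5767,-.1574,.024],[.5767,.0198,.08],[.5967,-.0002,.08]]),1), -m['R'].T@m['t'])
E
```

```text
clock: 2.85
ee_pos: [0.5767, -0.0, 0.1994]
eef_rot: [[1.0, 0.001, 0.0], [0.001, -1.0, -0.001], [0.0, 0.001, -1.0]]
force: [0.3, -1.1, 1.3]
opening: 0.997
t 2.85 tcp [ 0.5767 -0.      0.1994] yaw 0.1 q7 -15.6 F [ 0.3 -1.1  1.3] open 0.997
 -> shift [-0.      0.0002 -0.0006] spin 0.001 (alt -3.141 ) yaw-bearing after 0.0
[[319.2 193.9]
 [165.9 194.3]
 [319.1 303.1]
 [319.2 173.2]
 [340.1 193.9]] [0.57616471 0.07124927 0.36209454]
```

View pics/w1.png

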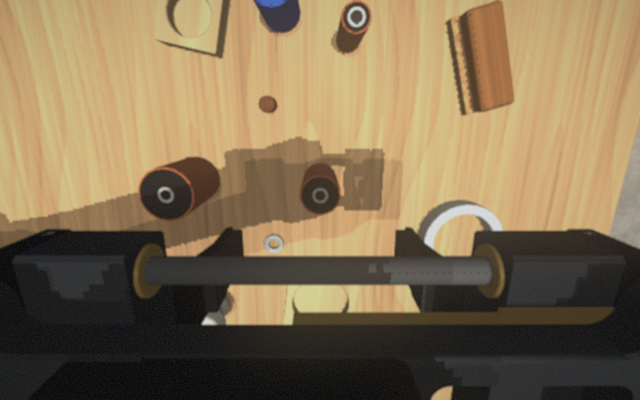

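The wrist view shows the medium hub at (320,195) against a predicted (319,194), and the large hub at (165,195) against (166,194). The map is good to about 1 mm, so I'm descending.

```bash
python3 -m pendant '[[[0,0.001,0.05],0],[[0,0.001,0.1],0],[[0,0.001,0.14],0],[[0,0.001,0.163],0],[[0,0.001,0.163],0],[[0,0.001,0.163],0]]' ; python3 -m pendant '[[[0,0,0],0],[[0,0,0],0],[[0,0,0],0],[[0,0,0],0],[[0,0,0],0],[[0,0,0],0],[[0,0,0],0],[[0,0,0],0]]' 1; python3 -m pendant '[[[0,0,-0.03],0],[[0,0,-0.07],0],[[0,0,-0.11],0],[[0,0,-0.11],0],[[0,0,-0.11],0]]'; python3 -c "
from h import *
plan((.5827,-.3293),.15,-30)"
```

```text
clock: 3.5
ee_pos: [0.5767, -0.0042, 0.0369]
eef_rot: [[1.0, -0.004, 0.001], [-0.004, -1.0, -0.002], [0.001, 0.002, -1.0]]
force: [0.1, -0.2, -0.2]
opening: 1.002
clock: 4.3
ee_pos: [0.577, -0.0041, 0.037]
eef_rot: [[1.0, -0.004, 0.001], [-0.004, -1.0, -0.002], [0.001, 0.002, -1.0]]
force: [0.1, -0.3, 0.2]
opening: 0.455
clock: 4.8
ee_pos: [0.5768, -0.0041, 0.1474]
eef_rot: [[1.0, -0.004, 0.002], [-0.004, -1.0, -0.003], [0.002, 0.003, -1.0]]
force: [-0.3, 0.1, -1.9]
opening: 0.454
t 4.8 tcp [ 0.5768 -0.0041  0.1474] yaw -0.2 q7 -17.7 F [-0.3  0.1 -1.9] open 0.454
 -> shift [ 0.0071  0.3252 -0.0018] spin 0.52 (alt -2.622 ) yaw-bearing after -0.5
```

```bash
python3 -m pendant '[[[0.006,0.05,0],0],[[0.006,0.1,0],0],[[0.006,0.15,0],0],[[0.006,0.2,0],0],[[0.006,0.25,0],0],[[0.006,0.3,0],0],[[0.006,0.328,0],0],[[0.006,0.328,0],0],[[0.006,0.328,0],0],[[0.006,0.328,0],0]]'
python3 - <<'E'
from h import *
plan((.5827,-.3323),.0455,0)
m=camera_model("wrist");f=grab_frame("wrist");cv2.imwrite("pics/w2.png",f)
print(proj(m,[[.5827,-.3293,.024]]))
f=grab_frame("top");cv2.imwrite("pics/t2.png",cv2.resize(f[120:240,380:540],None,fx=4,fy=4,interpolation=cv2.INTER_CUBIC))
E
```

```text
clock: 5.8
ee_pos: [0.5813, -0.3296, 0.1467]
eef_rot: [[1.0, -0.001, -0.0], [-0.001, -1.0, 0.0], [-0.0, -0.0, -1.0]]
force: [-0.8, 1.1, -1.4]
opening: 0.453
t 5.8 tcp [ 0.5813 -0.3296  0.1467] yaw -0.1 q7 13.5 F [-0.8  1.1 -1.4] open 0.453
 -> shift [0.0014 0.0027 0.1012] spin -0.001 (alt 3.14 ) yaw-bearing after 29.7
[[320.70065108 192.68951216]]
```

View pics/w2.png

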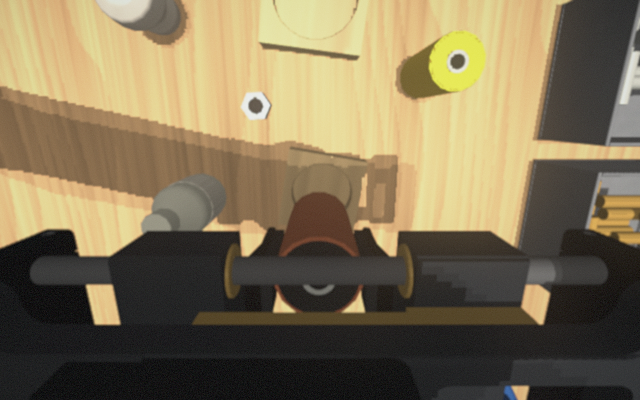

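```bash
python3 -m pendant '[[[0.0014,0.0027,0.04],0],[[0.0014,0.0027,0.07],0],[[0.0014,0.0027,0.07],0],[[0.0014,0.0027,0.07],0]]'
python3 - <<'E'
from h import *
plan((.5827,-.3323),.046,0)
m=camera_model("wrist");s=robot.get_state()
print(on_plane(m,(319,283),s['ee_pos'][2]+.043))
E
```

```text
clock: 6.3
ee_pos: [0.5838, -0.3315, 0.078]
eef_rot: [[1.0, 0.001, 0.001], [0.001, -1.0, -0.001], [0.001, 0.001, -1.0]]
force: [0.8, -0.2, -0.9]
opening: 0.453
t 6.3 tcp [ 0.5838 -0.3315  0.078 ] yaw 0.1 q7 11.9 F [ 0.8 -0.2 -0.9] open 0.453
 -> shift [-0.0011  0.0008  0.032 ] spin 0.001 (alt -3.141 ) yaw-bearing after 29.7
[ 0.58336368 -0.33101384  0.12100169]
```

```bash
python3 -m pendant '[[[-0.001,0,0.02],0],[[-0.001,0,0.032],0],[[-0.001,0,0.032],0],[[-0.001,0,0.032],0]]' ; python3 -m pendant '[[[0,0,0],0],[[0,0,0],0],[[0,0,0],0],[[0,0,0],0],[[0,0,0],0]]' -1;  python3 -m pendant '[[[0,0,-0.04],0],[[0,0,-0.08],0],[[0,0,-0.12],0],[[0,0,-0.15],0],[[0,0,-0.15],0]]'
python3 - <<'E'
from h import *
plan((.4298,-.0006),.17,0)
m=camera_model("top");f=grab_frame("top");cv2.imwrite("pics/t3.png",cv2.resize(f[140:220,420:520],None,fx=6,fy=6,interpolation=cv2.INTER_CUBIC))
print(proj(m,[[.5827,-.3293,.088]]),[d['point'] for d in tip_of('top','drum_medium_center')])
E
```

```text
clock: 6.7
ee_pos: [0.5834, -0.3316, 0.047]
eef_rot: [[1.0, 0.001, 0.002], [0.001, -1.0, -0.001], [0.002, 0.001, -1.0]]
force: [0.1, -0.4, -1.0]
opening: 0.45
clock: 7.2
ee_pos: [0.5835, -0.3317, 0.0472]
eef_rot: [[1.0, 0.001, 0.002], [0.001, -1.0, -0.001], [0.002, 0.001, -1.0]]
force: [-0.1, -0.3, -0.7]
opening: 0.826
clock: 7.7
ee_pos: [0.586, -0.3324, 0.203]
eef_rot: [[1.0, 0.001, 0.011], [0.001, -1.0, -0.006], [0.011, 0.006, -1.0]]
force: [0.4, 0.5, -0.4]
opening: 0.997
t 7.7 tcp [ 0.586  -0.3324  0.203 ] yaw 0.0 q7 14.8 F [ 0.4  0.5 -0.4] open 0.997
 -> shift [-0.1563 -0.3321  0.0293] spin 0.001 (alt -3.141 ) yaw-bearing after 0.1
[[479.54977292 174.33391716]] [[423.8, 138.7], [473.0, 179.8], [242.4, 194.0]]
```

View pics/t3.png

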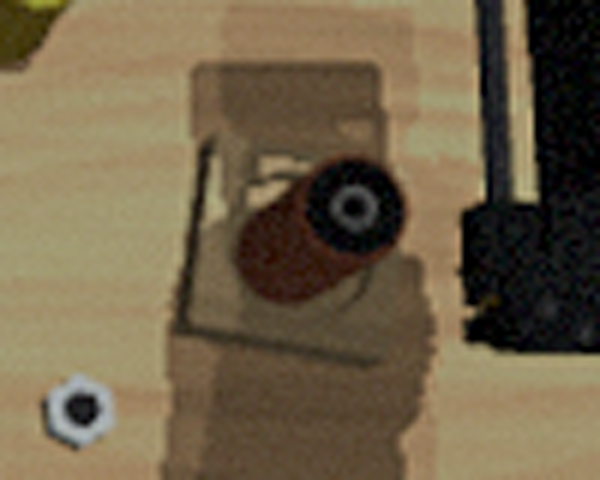

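Medium drum placed: its hub is at (479,174.5), and the pocket centre predicts (479.5,174.3). Next is the large drum.

```bash
python3 -m pendant '[[[-0.156,-0.332,0.029],0],[[-0.156,-0.332,0.029],0],[[-0.156,-0.332,0.029],0],[[-0.156,-0.332,0.029],0],[[-0.156,-0.332,0.029],0],[[-0.156,-0.332,0.029],0],[[-0.156,-0.332,0.029],0],[[-0.156,-0.332,0.029],0],[[-0.156,-0.332,0.029],0],[[-0.156,-0.332,0.029],0],[[-0.156,-0.332,0.029],0]]'
python3 - <<'E'
from h import *
plan((.4298,-.0006),.038,0)
E
```

```text
clock: 8.9
ee_pos: [0.4273, -0.0012, 0.1671]
eef_rot: [[1.0, -0.002, 0.002], [-0.002, -1.0, -0.002], [0.002, 0.002, -1.0]]
force: [-0.1, 0.3, 0.8]
opening: 1.002
t 8.9 tcp [ 0.4273 -0.0012  0.1671] yaw -0.1 q7 -13.8 F [-0.1  0.3  0.8] open 1.002
 -> shift [ 0.0022 -0.0008  0.1291] spin -0.002 (alt 3.14 ) yaw-bearing after 0.1
```

```bash
python3 -m pendant '[[[0.002,-0.001,0.04],0],[[0.002,-0.001,0.07],0],[[0.002,-0.001,0.1],0],[[0.002,-0.001,0.129],0],[[0.002,-0.001,0.129],0],[[0.002,-0.001,0.129],0]]'; python3 -m pendant '[[[0,0,0],0],[[0,0,0],0],[[0,0,0],0],[[0,0,0],0],[[0,0,0],0],[[0,0,0],0],[[0,0,0],0]]' 1; python3 -m pendant '[[[0,0,-0.03],0],[[0,0,-0.07],0],[[0,0,-0.11],0],[[0,0,-0.11],0],[[0,0,-0.11],0]]'
python3 - <<'E'
from h import *
plan((.5767,-.1574),.147,0)
E
```

```text
clock: 9.5
ee_pos: [0.4299, -0.001, 0.038]
eef_rot: [[1.0, -0.003, 0.001], [-0.003, -1.0, -0.002], [0.001, 0.002, -1.0]]
force: [0.9, -0.0, 0.7]
opening: 1.001
clock: 10.2
ee_pos: [0.4302, -0.001, 0.0383]
eef_rot: [[1.0, -0.003, 0.002], [-0.003, -1.0, -0.002], [0.002, 0.002, -1.0]]
force: [0.5, -0.4, 5.0]
opening: 0.614
clock: 10.7
ee_pos: [0.4298, -0.0011, 0.1484]
eef_rot: [[1.0, -0.003, 0.003], [-0.003, -1.0, -0.003], [0.003, 0.003, -1.0]]
force: [-0.6, -0.5, -2.4]
opening: 0.614
t 10.7 tcp [ 0.4298 -0.0011  0.1484] yaw -0.2 q7 -16.1 F [-0.6 -0.5 -2.4] open 0.614
 -> shift [0.1474 0.1558 0.0022] spin -0.003 (alt 3.138 ) yaw-bearing after 15.3
```

```bash
python3 -m pendant '[[[0.035,0.037,0],0],[[0.07,0.074,0],0],[[0.105,0.111,0],0],[[0.147,0.156,0],0],[[0.147,0.156,0],0],[[0.147,0.156,0],0],[[0.147,0.156,0.04],0],[[0.147,0.156,0.06],0],[[0.147,0.156,0.06],0],[[0.147,0.156,0.06],0]]'
python3 - <<'E'
from h import *
plan((.5767,-.1574),.0475,0)
E
```

```text
clock: 11.7
ee_pos: [0.5755, -0.1562, 0.0887]
eef_rot: [[1.0, -0.001, 0.0], [-0.001, -1.0, -0.002], [0.0, 0.002, -1.0]]
force: [0.5, 0.6, -1.4]
opening: 0.614
t 11.7 tcp [ 0.5755 -0.1562  0.0887] yaw -0.1 q7 -5.7 F [ 0.5  0.6 -1.4] open 0.614
 -> shift [0.0012 0.0012 0.0412] spin -0.001 (alt 3.14 ) yaw-bearing after 15.3
```

```bash
python3 -m pendant '[[[0.001,0.001,0.02],0],[[0.001,0.001,0.04],0],[[0.001,0.001,0.041],0],[[0.001,0.001,0.041],0]]' ; python3 -m pendant '[[[0,0,0],0],[[0,0,0],0],[[0,0,0],0],[[0,0,0],0],[[0,0,0],0]]' -1;  python3 -m pendant '[[[0,0,-0.04],0],[[0,0,-0.08],0],[[0,0,-0.12],0],[[0,0,-0.13],0],[[0,0,-0.13],0]]'
python3 - <<'E'
from h import *
plan((.6062,.1508),.17,70)
E
```

```text
clock: 12.1
ee_pos: [0.577, -0.1568, 0.0488]
eef_rot: [[1.0, -0.001, 0.002], [-0.001, -1.0, -0.002], [0.002, 0.002, -1.0]]
force: [-0.6, 0.2, -1.1]
opening: 0.612
clock: 12.6
ee_pos: [0.5772, -0.1569, 0.0491]
eef_rot: [[1.0, -0.001, 0.002], [-0.001, -1.0, -0.002], [0.002, 0.002, -1.0]]
force: [0.2, -0.2, 0.4]
opening: 0.956
clock: 13.1
ee_pos: [0.578, -0.1569, 0.181]
eef_rot: [[1.0, -0.001, 0.006], [-0.001, -1.0, -0.003], [0.006, 0.003, -1.0]]
force: [-0.3, -0.3, -0.1]
opening: 0.999
t 13.1 tcp [ 0.578  -0.1569  0.181 ] yaw -0.1 q7 -2.2 F [-0.3 -0.3 -0.1] open 0.999
 -> shift [ 0.0278 -0.3077  0.0102] spin -1.223 (alt 1.919 ) yaw-bearing after 56.0
```

```bash
python3 -m pendant '[[[0.028,-0.308,0.01],-1.223],[[0.028,-0.308,0.01],-1.223],[[0.028,-0.308,0.01],-1.223],[[0.028,-0.308,0.01],-1.223],[[0.028,-0.308,0.01],-1.223],[[0.028,-0.308,0.01],-1.223],[[0.028,-0.308,0.01],-1.223],[[0.028,-0.308,0.01],-1.223],[[0.028,-0.308,0.01],-1.223],[[0.028,-0.308,0.01],-1.223],[[0.028,-0.308,0.01],-1.223],[[0.028,-0.308,0.01],-1.223]]'
python3 - <<'E'
from h import *
plan((.6062,.1508),.04,70)
m=camera_model("wrist");f=grab_frame("wrist");cv2.imwrite("pics/w4.png",f)
print(proj(m,[[.6062,.1508,.08]]))
t=camera_model("top");g=grab_frame("top");cv2.imwrite("pics/t4.png",cv2.resize(g[140:220,350:450],None,fx=6,fy=6,interpolation=cv2.INTER_CUBIC));print((proj(t,[[.5767,-.1574,.088]])-[350,140])*6)
E
```

```text
clock: 14.3
ee_pos: [0.6064, 0.1504, 0.1699]
eef_rot: [[0.344, 0.939, 0.006], [0.939, -0.344, -0.004], [-0.002, 0.007, -1.0]]
force: [-0.4, -0.7, 0.5]
opening: 1.003
t 14.3 tcp [0.6064 0.1504 0.1699] yaw 69.9 q7 28.8 F [-0.4 -0.7  0.5] open 1.003
 -> shift [ 0.0006 -0.0012  0.1299] spin -0.002 (alt 3.139 ) yaw-bearing after 56.0
[[319.5463129  201.95278684]]
[[295.22278837 214.25757039]]
```

View pics/w4.png

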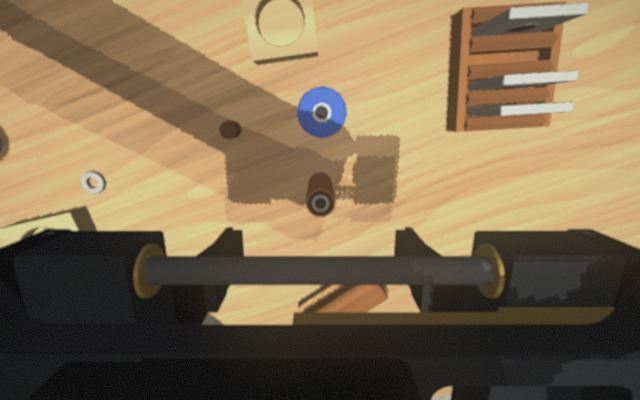

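View pics/t4.png

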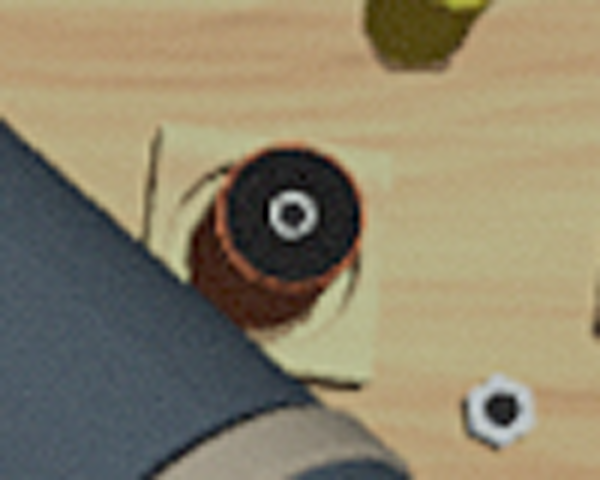

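The large drum is seated, with its hub at (294,213) against (295,214). The small drum's hub is at (320,203) against (319.5,202), so it's lined up.

```bash
python3 -m pendant '[[[0.001,0,0.04],0],[[0.001,0,0.07],0],[[0.001,0,0.1],0],[[0.001,0,0.13],0],[[0.001,0,0.13],0],[[0.001,0,0.13],0]]'; python3 -m pendant '[[[0,0,0],0],[[0,0,0],0],[[0,0,0],0],[[0,0,0],0],[[0,0,0],0],[[0,0,0],0],[[0,0,0],0],[[0,0,0],0],[[0,0,0],0],[[0,0,0],0]]' 1; python3 -m pendant '[[[0,0,-0.03],0],[[0,0,-0.07],0],[[0,0,-0.11],0],[[0,0,-0.12],0],[[0,0,-0.12],0]]'
python3 - <<'E'
from h import *
plan((.4448,.1698),.16,70)
E
```

```text
clock: 15.0
ee_pos: [0.6078, 0.1513, 0.0407]
eef_rot: [[0.344, 0.939, 0.006], [0.939, -0.344, -0.003], [-0.001, 0.007, -1.0]]
force: [0.1, 0.6, 0.3]
opening: 1.0
clock: 16.0
ee_pos: [0.6077, 0.1513, 0.0407]
eef_rot: [[0.344, 0.939, 0.006], [0.939, -0.343, -0.003], [-0.001, 0.007, -1.0]]
force: [0.4, -0.3, -0.5]
opening: 0.294
clock: 16.5
ee_pos: [0.6079, 0.1522, 0.1625]
eef_rot: [[0.344, 0.939, 0.009], [0.939, -0.344, -0.003], [0.001, 0.01, -1.0]]
force: [-0.9, -0.2, -0.9]
opening: 0.291
t 16.5 tcp [0.6079 0.1522 0.1625] yaw 69.9 q7 28.3 F [-0.9 -0.2 -0.9] open 0.291
 -> shift [-0.0395 -0.1592  0.0009] spin -0.002 (alt 3.14 ) yaw-bearing after 49.1
```

```bash
python3 -m pendant '[[[-0.01,-0.04,0],0],[[-0.02,-0.08,0],0],[[-0.03,-0.12,0],0],[[-0.039,-0.157,0],0],[[-0.039,-0.157,0],0],[[-0.039,-0.157,0],0],[[-0.039,-0.157,0.04],0],[[-0.039,-0.157,0.07],0],[[-0.039,-0.157,0.07],0],[[-0.039,-0.157,0.07],0]]'
python3 - <<'E'
from h import *
plan((.4460,.1698),.050,70)
E
```

```text
clock: 17.5
ee_pos: [0.4482, 0.1696, 0.0906]
eef_rot: [[0.344, 0.939, 0.008], [0.939, -0.344, -0.002], [0.001, 0.008, -1.0]]
force: [-0.1, 0.8, -1.4]
opening: 0.291
t 17.5 tcp [0.4482 0.1696 0.0906] yaw 69.9 q7 16.5 F [-0.1  0.8 -1.4] open 0.291
 -> shift [-0.0006 -0.0024  0.0405] spin -0.002 (alt 3.139 ) yaw-bearing after 49.2
```

```bash
python3 -m pendant '[[[0,-0.002,0.02],0],[[0,-0.002,0.04],0],[[0,-0.002,0.0405],0],[[0,-0.002,0.0405],0]]' ; python3 -m pendant '[[[0,0,0],0],[[0,0,0],0],[[0,0,0],0],[[0,0,0],0],[[0,0,0],0]]' -1;  python3 -m pendant '[[[0,0,-0.04],0],[[0,0,-0.08],0],[[0,0,-0.12],0],[[0,0,-0.13],0],[[0,0,-0.13],0]]'
python3 - <<'E'
from h import *
plan((.4216,.3625),.19,105)
E
```

```text
clock: 17.9
ee_pos: [0.4477, 0.1708, 0.0512]
eef_rot: [[0.344, 0.939, 0.01], [0.939, -0.344, -0.001], [0.002, 0.009, -1.0]]
force: [0.5, 0.9, -0.7]
opening: 0.289
clock: 18.4
ee_pos: [0.4478, 0.1707, 0.0514]
eef_rot: [[0.344, 0.939, 0.01], [0.939, -0.344, -0.001], [0.002, 0.01, -1.0]]
force: [-0.6, 0.3, -0.2]
opening: 0.657
clock: 18.9
ee_pos: [0.4474, 0.1711, 0.1828]
eef_rot: [[0.345, 0.939, 0.013], [0.939, -0.345, -0.001], [0.004, 0.013, -1.0]]
force: [-0.2, -0.3, -0.1]
opening: 0.991
t 18.9 tcp [0.4474 0.1711 0.1828] yaw 69.8 q7 24.5 F [-0.2 -0.3 -0.1] open 0.991
 -> shift [ 0.1707 -0.0901 -0.0077] spin -0.614 (alt 2.528 ) yaw-bearing after 64.3
```

```bash
python3 -m pendant '[[[0.171,-0.09,-0.008],-0.614],[[0.171,-0.09,-0.008],-0.614],[[0.171,-0.09,-0.008],-0.614],[[0.171,-0.09,-0.008],-0.614],[[0.171,-0.09,-0.008],-0.614],[[0.171,-0.09,-0.008],-0.614],[[0.171,-0.09,-0.008],-0.614]]'
python3 - <<'E'
from h import *
plan((.4216,.3625),.048,105)
m=camera_model("wrist");f=grab_frame("wrist");cv2.imwrite("pics/w5.png",f)
c=np.array([.4216,.3625,.088]);u=np.array([np.cos(np.radians(105)),np.sin(np.radians(105)),0])
print(proj(m,[c,c+.03*u,c-.03*u]))
t=camera_model("top");g=grab_frame("top");cv2.imwrite("pics/t5.png",cv2.resize(g[190:270,200:300],None,fx=6,fy=6,interpolation=cv2.INTER_CUBIC));print((proj(t,[[.4448,.1698,.088]])-[200,190])*6)
E
```

```text
clock: 19.6
ee_pos: [0.4219, 0.3609, 0.1886]
eef_rot: [[-0.257, 0.966, 0.012], [0.966, 0.257, -0.004], [-0.006, 0.01, -1.0]]
force: [0.2, 0.1, -0.2]
opening: 0.999
t 19.6 tcp [0.4219 0.3609 0.1886] yaw 104.9 q7 32.6 F [ 0.2  0.1 -0.2] open 0.999
 -> shift [ 0.0026 -0.0013  0.1406] spin -0.002 (alt 3.14 ) yaw-bearing after 64.3
[[321.14726958 198.88289459]
 [354.64944359 198.85733216]
 [287.69752961 198.90844052]]
[[251.22911977 273.23510169]]
```

View pics/w5.png

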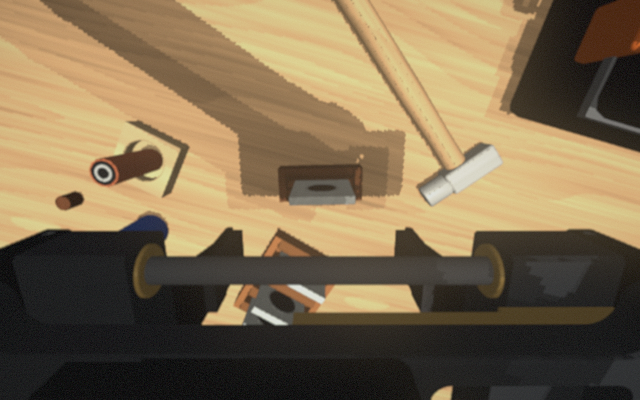

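View pics/t5.png

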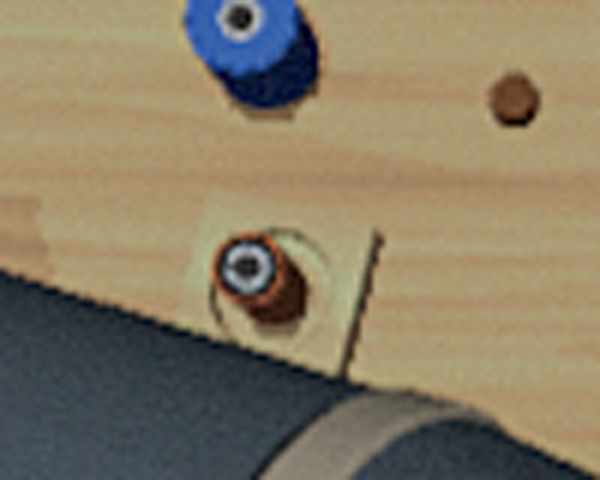

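The small drum stands in its pocket with its hub about 2.5 mm off centre: (246,267) against (251,273). The plate's top edge runs across (289..358, about 200), as predicted. I'll grip it by its 60 mm width, so the fingers stay clear of the neighbouring plates.

```bash
python3 -m pendant '[[[0.003,-0.001,0.04],0],[[0.003,-0.001,0.08],0],[[0.003,-0.001,0.11],0],[[0.003,-0.001,0.14],0],[[0.003,-0.001,0.14],0],[[0.003,-0.001,0.14],0]]'; python3 -m pendant '[[[0,0,0],0],[[0,0,0],0],[[0,0,0],0],[[0,0,0],0],[[0,0,0],0],[[0,0,0],0],[[0,0,0],0],[[0,0,0],0]]' 1
python3 - <<'E'
from h import *
plan((.4216,.3625),.17,105)
E
```

```text
clock: 20.3
ee_pos: [0.4229, 0.3623, 0.0498]
eef_rot: [[-0.255, 0.967, 0.013], [0.967, 0.255, -0.003], [-0.006, 0.012, -1.0]]
force: [1.1, -0.1, -0.2]
opening: 0.998
clock: 21.1
ee_pos: [0.4232, 0.3627, 0.0504]
eef_rot: [[-0.255, 0.967, 0.014], [0.967, 0.255, -0.003], [-0.006, 0.013, -1.0]]
force: [-0.1, -0.3, 5.6]
opening: 0.682
t 21.1 tcp [0.4232 0.3627 0.0504] yaw 104.8 q7 23.4 F [-0.1 -0.3  5.6] open 0.682
 -> shift [-5.000e-04 -1.000e-04 -1.196e-01] spin -0.004 (alt 3.137 ) yaw-bearing after 64.3
```

```bash
python3 -m pendant '[[[0,0,-0.02],0],[[0,0,-0.04],0],[[0,0,-0.08],0],[[0,0,-0.12],0],[[0,0,-0.12],0],[[0,0,-0.12],0]]'
python3 - <<'E'
from h import *
plan((.547,.3589),.17,73.5)
E
```

```text
clock: 21.7
ee_pos: [0.4217, 0.3628, 0.1705]
eef_rot: [[-0.254, 0.967, 0.015], [0.967, 0.254, -0.003], [-0.007, 0.013, -1.0]]
force: [-0.5, -0.1, -3.0]
opening: 0.682
t 21.7 tcp [0.4217 0.3628 0.1705] yaw 104.7 q7 31.2 F [-0.5 -0.1 -3. ] open 0.682
 -> shift [-0.0356  0.1202  0.0023] spin 0.545 (alt -2.596 ) yaw-bearing after 40.2
```

```bash
python3 -m pendant '[[[-0.01,0.03,0],0.14],[[-0.02,0.06,0],0.28],[[-0.03,0.1,0],0.42],[[-0.0356,0.12,0],0.545],[[-0.0356,0.12,0],0.545],[[-0.0356,0.12,0],0.545],[[-0.0356,0.12,0],0.545]]'
python3 - <<'E'
from h import *
plan((.547,.3589),.17,73.5)
m=camera_model("wrist");f=grab_frame("wrist");cv2.imwrite("pics/w6.png",f)
s=robot.get_state();p=s['ee_pos'];R=s['eef_rot'];
# top edge of held plate in the ideal grasp; slot & neighbours
c=p+R@[0,0,-.0375]
print(proj(m,[c,c+R@[.03,0,0],c-R@[.03,0,0]]).round(1))
o=np.array([.547,.3589,0]);a=np.radians(73.5);y=np.array([np.cos(a),np.sin(a),0]);x=np.array([y[1],-y[0],0])
print(proj(m,[o+d*x+e*y+[0,0,.07] for d in(-.024,.024,.048) for e in (-.03,.03)]).round(1))
g=grab_frame("top");cv2.imwrite("pics/t6.png",cv2.resize(g[120:230,100:250],None,fx=5,fy=5,interpolation=cv2.INTER_CUBIC))
t=camera_model("top");print(((proj(t,[c,c+R@[.03,0,0],c-R@[.03,0,0]])-[100,120])*5).round())
E
```

```text
clock: 22.4
ee_pos: [0.5447, 0.359, 0.1711]
eef_rot: [[0.281, 0.96, 0.012], [0.96, -0.281, -0.004], [-0.001, 0.013, -1.0]]
force: [-0.1, -1.1, -1.8]
opening: 0.684
t 22.4 tcp [0.5447 0.359  0.1711] yaw 73.7 q7 12.4 F [-0.1 -1.1 -1.8] open 0.684
 -> shift [0.0005 0.0022 0.0012] spin 0.004 (alt -3.138 ) yaw-bearing after 40.2
[[319.4 279.4]
 [385.  279.4]
 [253.9 279.4]]
[[285.5 174.2]
 [353.9 174.4]
 [286.9 225.5]
 [352.1 225.7]
 [287.6 249.4]
 [351.2 249.6]]
[[162. 266.]
 [ 84. 242.]
 [239. 289.]]
```

View pics/w6.png

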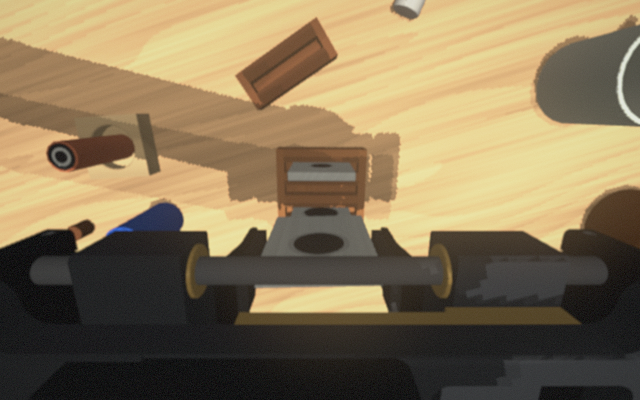

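The neighbouring plate's top edge is at (288..354, 176), within 2 px of prediction. The held plate is level and aligned with the rack. I'm going down in steps.

```bash
python3 -m pendant '[[[0.0005,0.004,0.03],0],[[0.0005,0.004,0.06],0],[[0.0005,0.004,0.09],0],[[0.0005,0.004,0.09],0],[[0.0005,0.004,0.09],0]]'
python3 - <<'E'
from h import *
plan((.549,.3589),.0515,73.5)
for n in("wrist","scene"):
    f=grab_frame(n)
    f=cv2.convertScaleAbs(f,alpha=1.6)
    if n=="scene": f=cv2.resize(f[90:210,360:500],None,fx=5,fy=5,interpolation=cv2.INTER_CUBIC)
    cv2.imwrite(f"pics/{n}7.png",f)
E
```

```text
clock: 23.0
ee_pos: [0.55, 0.3585, 0.0824]
eef_rot: [[0.28, 0.96, 0.013], [0.96, -0.28, -0.003], [0.0, 0.013, -1.0]]
force: [0.3, -0.4, -0.9]
opening: 0.682
t 23.0 tcp [0.55   0.3585 0.0824] yaw 73.7 q7 9.0 F [ 0.3 -0.4 -0.9] open 0.682
 -> shift [ 0.0001 -0.0014  0.0309] spin 0.004 (alt -3.138 ) yaw-bearing after 40.3
```

View pics/scene7.png

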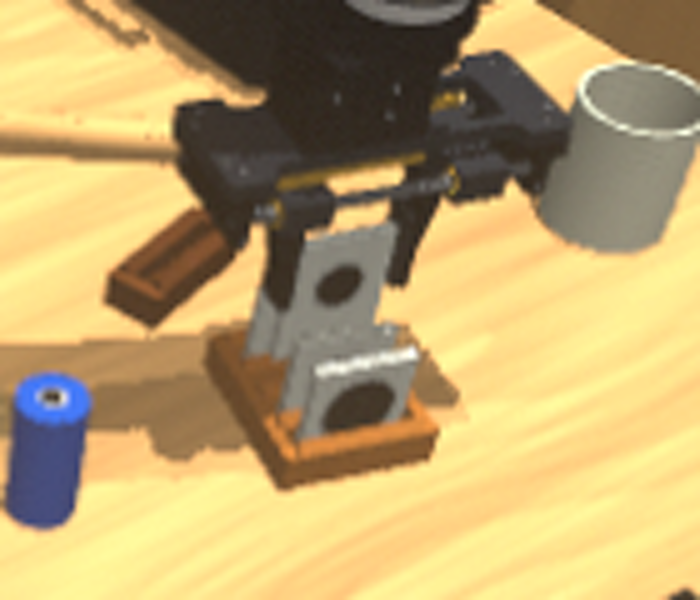

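The plate hangs upright over the gap between the fixed plates, so I'm inserting it.

```bash
python3 -m pendant '[[[0,-0.001,0.005],0],[[0,-0.001,0.01],0],[[0,-0.001,0.015],0],[[0,-0.001,0.018],0],[[0,-0.001,0.018],0]]'
python3 - <<'E'
from h import *
plan((.549,.3589),.0515,73.5)
E
```

```text
clock: 23.6
ee_pos: [0.5498, 0.3596, 0.0655]
eef_rot: [[0.281, 0.96, 0.015], [0.96, -0.281, -0.002], [0.003, 0.015, -1.0]]
force: [0.1, 0.2, -1.9]
opening: 0.689
t 23.6 tcp [0.5498 0.3596 0.0655] yaw 73.7 q7 8.1 F [ 0.1  0.2 -1.9] open 0.689
 -> shift [-0.001  -0.0008  0.014 ] spin 0.004 (alt -3.138 ) yaw-bearing after 40.3
```

```bash
python3 -m pendant '[[[0,0,0.004],0],[[0,0,0.008],0],[[0,0,0.011],0],[[0,0,0.0135],0],[[0,0,0.0135],0],[[0,0,0.0135],0]]'
```

```text
clock: 24.2
ee_pos: [0.5498, 0.3595, 0.0518]
eef_rot: [[0.28, 0.96, 0.014], [0.96, -0.28, -0.002], [0.002, 0.014, -1.0]]
force: [-1.4, -0.1, -1.7]
opening: 0.685
```

Bottom reached with about no contact force. I'll release, rise and check.

```bash
python3 -m pendant '[[[0,0,0],0],[[0,0,0],0],[[0,0,0],0],[[0,0,0],0],[[0,0,0],0]]' -1; python3 -m pendant '[[[0,0,-0.02],0],[[0,0,-0.05],0],[[0,0,-0.1],0],[[0,0,-0.14],0],[[0,0,-0.14],0],[[0,0,-0.14],0]]'; python3 -m pendant '[[[0,-0.05,0],0],[[0,-0.1,0],0],[[0,-0.15,0],0],[[0,-0.15,0],0],[[0,-0.15,0],0]]'
python3 - <<'E'
from h import *
s=robot.get_state();print(s['clock'],s['ee_pos'])
f=cv2.convertScaleAbs(grab_frame("scene"),alpha=1.5);cv2.imwrite("pics/s8.png",f[60:360,130:530].repeat(2,0).repeat(2,1))
g=cv2.convertScaleAbs(grab_frame("top"),alpha=1.5);cv2.imwrite("pics/t8.png",cv2.resize(g[140:270,120:280],None,fx=5,fy=5,interpolation=cv2.INTER_CUBIC)[:600])
t=camera_model("top");o=np.array([.547,.3589,0]);a=np.radians(73.5);y=np.array([np.cos(a),np.sin(a),0])
print(((proj(t,[o+e*y+[0,0,.088] for e in(-.03,0,.03)])-[120,140])*5).round())
E
```

```text
clock: 24.7
ee_pos: [0.55, 0.3596, 0.0519]
eef_rot: [[0.281, 0.96, 0.015], [0.96, -0.281, -0.002], [0.002, 0.014, -1.0]]
force: [-0.0, -0.1, -0.1]
opening: 0.979
clock: 25.3
ee_pos: [0.5482, 0.3604, 0.1944]
eef_rot: [[0.28, 0.96, 0.018], [0.96, -0.28, -0.0], [0.005, 0.017, -1.0]]
force: [-0.8, 0.5, -0.0]
opening: 0.999
clock: 25.8
ee_pos: [0.4031, 0.4022, 0.1914]
eef_rot: [[0.278, 0.961, 0.017], [0.961, -0.278, -0.002], [0.003, 0.017, -1.0]]
force: [-0.3, -0.1, 0.5]
opening: 0.997
25.8 [0.40307561 0.40221187 0.19135448]
[[229. 248.]
 [160. 226.]
 [ 92. 205.]]
```

View pics/t8.png

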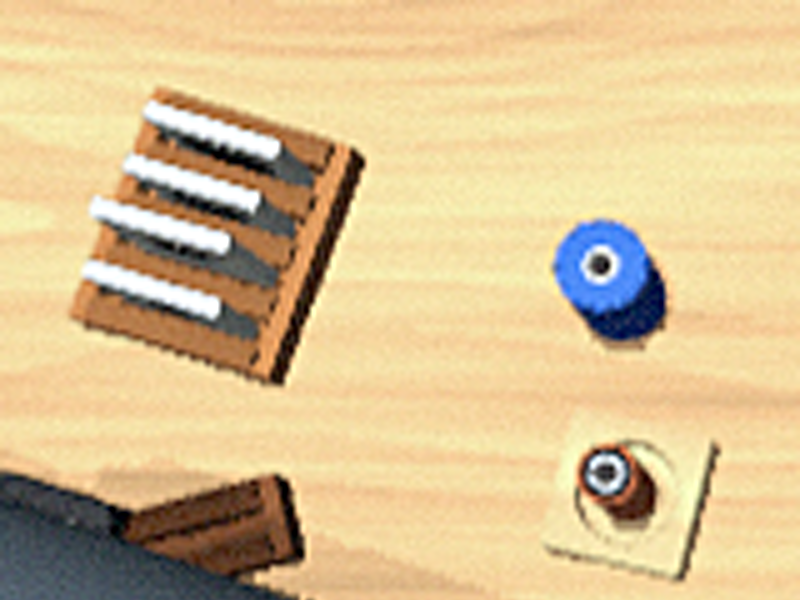

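View pics/s8.png

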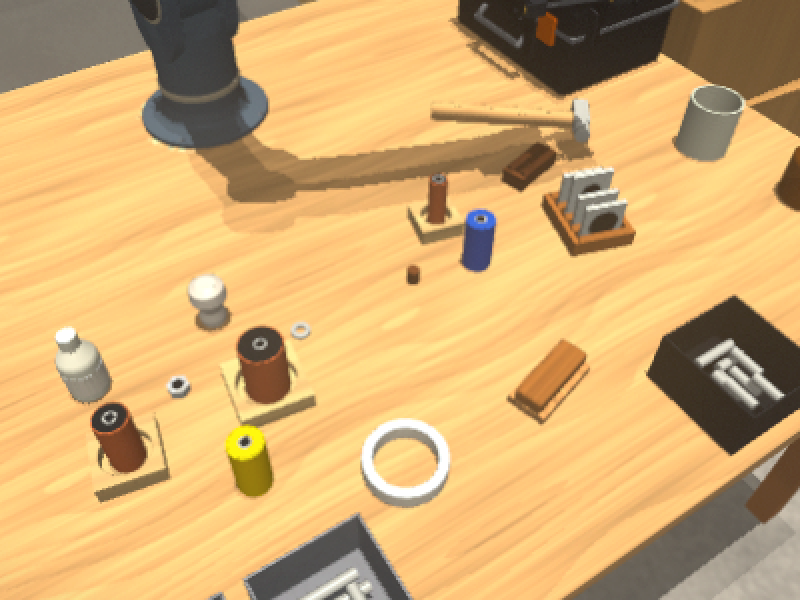

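```bash
python3 -c "
from rig import *
print(ticket.finish_job())"
```

```text
the job is handed in; nothing more can be done
None
```

I handed the job in at about 26 s on the robot's clock, well inside the 120 s limit. The three brown drums stand in their own-size blocks and the loose plate is in the rack's empty slot. The job reports no verdict, so these figures come from my last camera checks:

| Item | Check against target |
|---|---|
| Medium and large drums | Upright, about 1 mm from pocket centre (limit 12 mm) |
| Small drum | Upright, about 2.5 mm from pocket centre (limit 12 mm) |
| Plate | Upright between its neighbours, about 1–2 mm from slot centre |

- **Seating depth:** I judged it from the gripper's height at release and from the pictures, with no separate measurement.
- **Foot and glue bottle:** both are upright in the last scene picture and look to be where they started. I checked this by eye and did not measure it.
- **Contact:** the wrist force readings never passed 6 N, and the gripper ended open and clear of everything. The blue and yellow drums were not touched.
- **Disagreements:** the detection networks were up to about 1.5 cm off and picked the blue and yellow drums as well. I used positions read from the top pictures instead, and close-up wrist pictures agreed with them to 1–2 mm.

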